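# Fetch and tare the kitchen tray scale

### The job

Get the kitchen scale ready for weighing: hook a fingertip behind the far lip of its steel tray and drag the scale towards the robot until it stands wholly on the blue mat, with the bowl still upright in its tray; drag it, do not lift or tip it. Then, with the scale on the mat, roll the orange tare wheel with a fingertip until the red pointer stands at the zero mark, the long thick black one. Leave the other loose things where they are.

Things in the scene. Friction and masses are not known exactly. Their poses are not given: they have to be found in the camera images.
- scale: loose kitchen tray scale on rubber feet, 0.65 to 0.95 kg, footprint 176 (x) by 180 (y) mm. Origin: centre of its underside; x to its far side, y to its left. Front, x -88 to -18 mm: wine-red deck 50 mm high with dial (left) and wheel (right). Rear, x -18 to 88 mm: open steel tray, walls 5 mm, inner floor 31 mm and rim 66 mm above the table
- lip (a point): middle of the far lip of the scale's tray, its outermost edge at the top, 66 mm above the table; at x = 94, y = 0 mm of the scale, axes as the scale's. The lip is 6 mm high and overhangs the far wall (at x = 88 mm) by 6 mm; the space behind it is free down to the table
- wheel_top (a point): top of the unpressed tare wheel, 59 mm above the table, at x = -53, y = -52 mm of the scale, axes as the scale's. Orange ribbed wheel, 52 mm across, 20 mm wide, axle along the scale's y; only its top 9 mm stands out of the deck: press lightly on top and stroke along x. Wheel and dial are sprung and give up to 5 mm (about 1 N at first, 5 N at the end). It stays where left
- tare (a joint): angle of tare wheel and red pointer, geared 1:1 (rad). 0: pointer at the zero mark, towards the scale's +x; positive: clockwise of it seen from above. Stroking the wheel's top to +x raises it, to -x lowers it, 1 rad per 26 mm. Starts 0.6 to 1.3, stops at -1.2 and 2.4. The 64 mm dial, 61 mm high, is centred at x = -53, y = 30 mm of the scale; its one long thick black mark is zero
- mat: flat blue mat with a white border line, 250 (x) by 260 (y) mm, 1 mm thin, lying fixed on the table and no obstacle to sliding; origin at its centre, x pointing away from the robot
- corner_fl (a point): front left corner of the scale's footprint, at table height
- corner_fr (a point): front right corner of the scale's footprint, at table height
- corner_bl (a point): far left corner of the scale's footprint, at table height
- corner_br (a point): far right corner of the scale's footprint, at table height
- bowl: loose small ceramic bowl standing in the scale's tray, 84 mm across, 42 mm high, about 0.18 kg; origin at the centre of its underside
- jar: bystander: amber jar, 62 mm across, 100 mm high; origin at its underside
- spool: bystander: wooden spool, 60 mm across, 70 mm high; origin at its underside
- mug: bystander: white mug, 76 mm across, 85 mm high, handle on its y side; origin at its underside
- mill: bystander: dark wooden pepper mill, 56 mm across, 140 mm high; origin at its underside
- spoon: bystander: spoon with a wooden handle, lying along its x, 220 mm long; origin at its middle, underside
- can: bystander: food can, 68 mm across, 110 mm high; origin at its underside
Mind the look-alikes: they are no part of the job. Of the things that look like the bowl, the smallest one is meant.

How it is judged:
By the outcome, as a careful person would: the job done as asked, in the order asked, and still so for the second after the job is handed in, with the robot touching nothing.
It also fails if it takes over 45 s, if anything falls off the work surface, if the arm or the gripper's body presses on something with over 40 N, if the wrist force passes 120 N, or if a joint passes its speed limit or range.

### The arm

A 6-joint arm with a two-finger parallel gripper is mounted at the origin on the work surface. World frame = base frame: x ahead of the robot, y to its left, z up, the work surface at z = 0. Lengths are in m, angles in rad, forces in N, time in s.
With the tool pointing down it reaches from about 0.375 to 0.9 m from the base axis. Payload 3.1 kg.
Tool frame: the origin (TCP) lies at the centre of the arm's flange, where the gripper is bolted on; the fingertips stand 182 mm ahead of it and the grasp point (between the pads) lies 164 mm ahead of it; z points along the fingers, y is the line along which they close (so a half turn about z gives the same grasp; the last joint's range is limited). The gripper opens to 87 mm and grips with 3 to 60 N. Pads are 19 mm wide; open, the fingers measure 117 mm over their backs; the gripper's body (75 mm by 190 mm) begins 51 mm behind the grasp point.
Start: joints at [-1.369, 0.527, 1.433, -0, 1.181, -0.178], TCP at [0.232, -0.58, 0.405] pointing down, gripper open.
Joint ranges: [-3.08, 3.08], [-0.75, 2.2], [0.22, 2.44], [-1.43, 4.57], [0, 2.65], [-2.85, 2.85]. Speed limits (rad/s): [2.79, 2.79, 3.14, 3.14, 3.14, 3.14].

### API

Orientations are given as a unit quaternion [x, y, z, w].
In Python, from rig import * gives the robot as it stands.
- The arm moves only by the tool move_arm, never from a script. Its argument "commands" is a list that holds one entry, the list of rows, each a list of 6 numbers: the shift along the tool's x, y, z in units of 40 mm (1.0 is 40 mm), then the turn, a rotation vector about the tool's x, y, z in rad. A call has 1 to 12 rows; each row is the pose to reach, as a shift and turn from the pose commanded when the call began, along the tool's axes at that moment; what a row does not reach only later rows make up. A row lasts 1/8 s, in which the tool goes at most 62.5 mm and 10.7 degrees, less where a joint would pass 70% of its speed; a pose out of reach is approached as far as the arm can. A call with a gripper value outside its range is refused whole. "claw" is the closure, from -1 (fully open) to 1 (shut), so that 0 is half open, set as the call begins (left out, the last holds). The fingers move at their own pace and stop on an object; "squeeze" is the grip in N (left out, the last holds). Time passes only in rows, so rows that repeat a pose let the fingers close. It gives the time, the measured TCP pose, the force, the opening and the grip force at its end, in the units of the state.
- get_obs(): the state, without advancing time (a new reading comes with each control period).
- camera(name): name is "scene" or "top"; returns a dict with "pixels" (384x512x3 uint8, blue, green, red), "range_z" (384x512 float32, m along the optical axis (not along the pixel's ray), 0 where there is no reading), "camera_matrix" (3x3 intrinsics, pixels), "extrinsics" (4x4, takes a point from world to camera coordinates). Camera axes: x right, y up, looking along -z (the intrinsics and any distortion apply to the point x, -y, -z); pixel columns grow to the right and rows downward; lengths in m; the calibration is good to about 2 mm. A picture is of the moment at which its call begins.
- hand_in(): hands the job in; it is judged then, once.
The state is a dict: "time": time; "q": joint angles; "joint_velocities": joint speeds; "joint_torque": joint torques, N m; "position": TCP position; "tool_rot": TCP orientation; "ft_force": force on the tool from outside, world axes, zero at the start; "moment": the same for the moment, N m; "grip_width": finger opening in m; "grip_force": force on a finger pad.
Only numpy, scipy, OpenCV 4.12 (cv2) and the standard library are available. Lean on these libraries where they do the work, as an engineer would, in place of code of your own. Each camera call takes 0.05 s, during which the arm holds its last target. There are 200 camera calls.

## Working session

There is one attempt and no reset: what is moved stays moved. The work goes in short steps, Python scripts to look and compute and a tool call to move; the robot and the scene stay as the last step left them, time stands still between calls to the robot, and variables do not carry over. Pictures are saved under pics/ and viewed, at most 10 in all, crops included, and the job is handed in when it is done.

Besides the shell and the picture viewer there is one more tool, called after ">>>" in YAML: its name, and indented under it one key for each argument. move_arm: Moves the arm, as the interface text tells. Its arguments: {"type":"object","properties":{"commands":{"type":"array","items":{"type":"array","items":{"type":"array","items":{"type":"number"}}}},"claw":{"type":"number"},"squeeze":{"type":"number"}},"required":["commands"]}

```bash
mkdir -p pics; ls; python3 - <<'E'
from rig import *
import cv2,numpy as np
o=get_obs();print({k:np.round(v,3) for k,v in o.items()})
for n in("top","scene"):
    c=camera(n);cv2.imwrite(f"pics/{n}0.png",cv2.resize(c["pixels"],(768,576)));np.savez(f"{n}0.npz",**c)
    print(n,c["camera_matrix"],np.round(c["extrinsics"],3),[k for k in c])
E
```

```text
pics
{'time': np.float64(0.0), 'q': array([-1.37 ,  0.528,  1.434,  0.   ,  1.181, -0.179]), 'joint_velocities': array([-0.   ,  0.001, -0.001, -0.001,  0.001, -0.001]), 'joint_torque': array([-1.0000e-03, -4.4005e+01, -1.7659e+01,  6.3000e-02,  5.8000e-02,
       -0.0000e+00]), 'position': array([ 0.232, -0.58 ,  0.404]), 'tool_rot': array([ 0.982,  0.189, -0.   , -0.001]), 'ft_force': array([0.379, 0.059, 1.439]), 'moment': array([ 0.01 ,  0.02 , -0.003]), 'grip_force': np.float64(0.0), 'grip_width': np.float64(0.087)}
top [[352.49108455   0.         251.83763866]
 [  0.         352.49108455 190.92348244]
 [  0.           0.           1.        ]] [[-0.014 -1.    -0.028  0.026]
 [ 0.999 -0.015  0.051 -0.621]
 [-0.051 -0.027  0.998 -0.832]
 [ 0.     0.     0.     1.   ]] ['pixels', 'range_z', 'camera_matrix', 'extrinsics']
scene [[356.10752808   0.         263.12114506]
 [  0.         356.10752808 197.59106967]
 [  0.           0.           1.        ]] [[ 0.189  0.982 -0.003 -0.134]
 [-0.842  0.164  0.514  0.493]
 [ 0.505 -0.095  0.858 -1.347]
 [ 0.     0.     0.     1.   ]] ['pixels', 'range_z', 'camera_matrix', 'extrinsics']
```

View pics/top0.png

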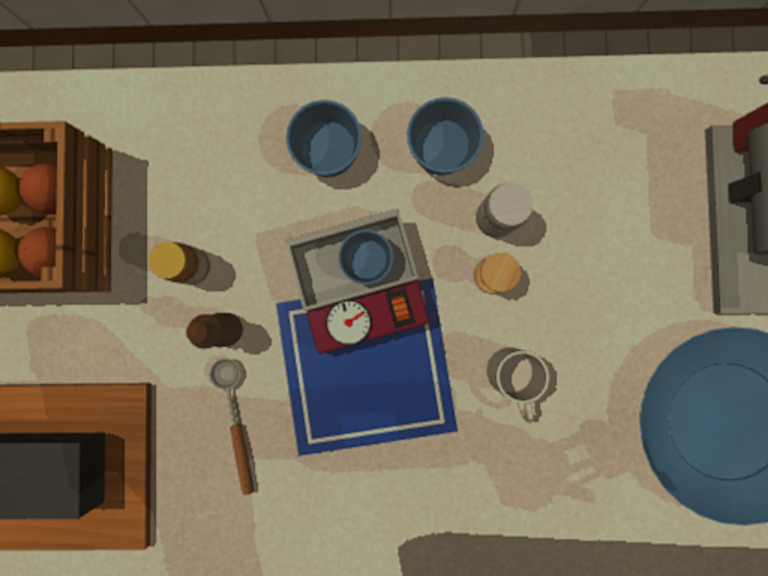

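View pics/scene0.png

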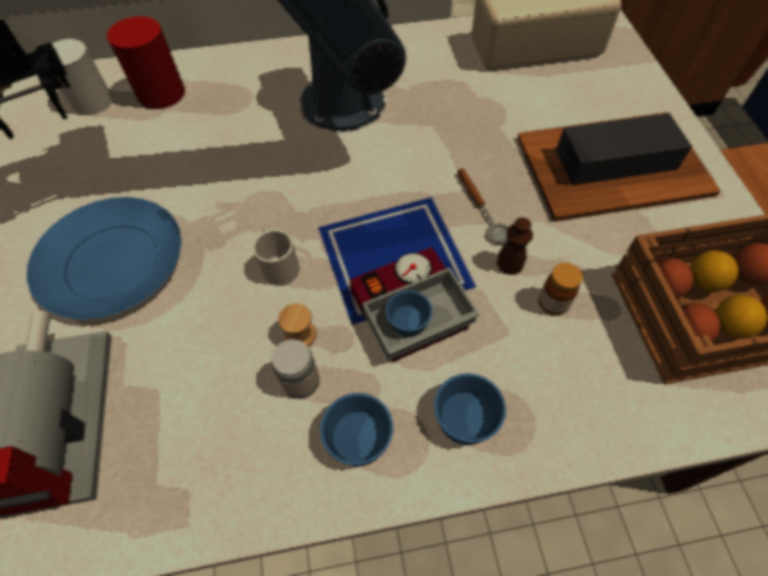

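Top view (768 px wide): the scale's red deck spans about (308–428, 285–352) and its tray's far corners are near (290,238) and (398,211). The small bowl is in the tray at (366,256). The mat's front corners are at (298,454) and (457,431), and the two larger bowls behind are the look-alikes. Scene view shows the same layout, with clear space behind the far lip.

```bash
cat > h.py <<'E'
import cv2,numpy as np
def ray(c,uv,z):
    uv=np.atleast_2d(np.asarray(uv,float));K=c["camera_matrix"];E=c["extrinsics"];R=E[:3,:3];t=E[:3,3]
    d=np.c_[(uv[:,0]-K[0,2])/K[0,0],-(uv[:,1]-K[1,2])/K[1,1],-np.ones(len(uv))]@R
    o=-R.T@t; return (o+d*((z-o[2])/d[:,2])[:,None])[:,:2]
def big(m):
    cs,_=cv2.findContours(m.astype(np.uint8),cv2.RETR_EXTERNAL,cv2.CHAIN_APPROX_NONE);return max(cs,key=cv2.contourArea)
def box(P):
    (cx,cy),(w,h),a=cv2.minAreaRect((P*1000).astype(np.float32));
    if w>h:w,h,a=h,w,a+90   # w along x
    a=(a+90)%180-90
    return np.array([cx,cy])/1000,w,h,a
def reg(c,m,u0,u1,v0,v1):
    r=np.zeros(m.shape,bool);r[v0:v1,u0:u1]=m[v0:v1,u0:u1];return r
def measure(c,roi):
    hsv=cv2.cvtColor(c["pixels"],cv2.COLOR_BGR2HSV);H,S,V=cv2.split(hsv)
    red=reg(c,((H<6)|(H>165))&(S>140)&(V>40),*roi)
    red=cv2.morphologyEx(red.astype(np.uint8),cv2.MORPH_CLOSE,np.ones((9,9)))
    ct=big(red)[:,0]; ctr,w,h,a=box(ray(c,ct,.05))
    th=np.radians(a);ux=np.array([np.cos(th),np.sin(th)]);uy=np.array([-ux[1],ux[0]])
    o=ctr+ux*.053
    print("deck ctr",ctr.round(4),"w,h",round(w),round(h),"yaw",round(a,1),"origin",o.round(4))
    return o,ux,uy,th
E
python3 - <<'E'
from h import *
c=dict(np.load("top0.npz"))
hsv=cv2.cvtColor(c["pixels"],cv2.COLOR_BGR2HSV);H,S,V=cv2.split(hsv)
o,ux,uy,th=measure(c,(180,300,180,245))
for n,p in dict(lip=(.094,0),wheel=(-.053,-.052)).items(): print(n,(o+p[0]*ux+p[1]*uy).round(4))
m=reg(c,(H>105)&(H<130)&(S>130),170,320,180,320)
m=cv2.morphologyEx(m.astype(np.uint8),cv2.MORPH_CLOSE,np.ones((9,9)))
P=ray(c,big(m)[:,0],.001);print("mat",box(P))
# rim by depth
uv=np.argwhere(c["range_z"]>0)[:,::-1];z=c["range_z"][uv[:,1],uv[:,0]]
K=c["camera_matrix"];E=c["extrinsics"]
C=np.c_[(uv[:,0]-K[0,2])/K[0,0]*z,-(uv[:,1]-K[1,2])/K[1,1]*z,-z];W=(C-E[:3,3])@E[:3,:3]
L=(W[:,:2]-o)@np.c_[ux,uy]
s=(abs(L[:,1])<.11)&(L[:,0]>-.03)&(L[:,0]<.12)&(W[:,2]>.055)&(W[:,2]<.075)
print("rim L range",np.percentile(L[s],[1,99],axis=0).round(3),box(W[s][:,:2]))
r=(hsv[...,0]<6)
for n,(u,v) in dict(bowl=(366,256),can=(507,206),spool=(497,272),jar=(174,262),b1=(323,137),b2=(445,135)).items():
  print(n,ray(c,[u/1.5,v/1.5],.07).round(3))
x0,y0=300//1.5,280//1.5
cv2.imwrite("pics/crop.png",cv2.resize(c["pixels"][135:245,180:300],None,fx=5,fy=5,interpolation=cv2.INTER_CUBIC))
E
```

```text
deck ctr [0.5797 0.0077] w,h 67 125 yaw 14.7 origin [0.6309 0.0212]
lip [0.7218 0.0452]
wheel [ 0.5929 -0.0425]
mat (array([0.4927467 , 0.03896333]), 247.00521850585938, 257.22882080078125, 8.211791038513184)
rim L range [[-0.029 -0.062]
 [ 0.095  0.106]] (array([0.65699536, 0.05232811]), 125.93527221679688, 172.5728302001953, 14.955424308776855)
bowl [[0.665 0.033]]
can [[ 0.737 -0.18 ]]
spool [[ 0.637 -0.163]]
jar [[0.661 0.326]]
b1 [[0.849 0.096]]
b2 [[ 0.847 -0.09 ]]
```

View pics/crop.png

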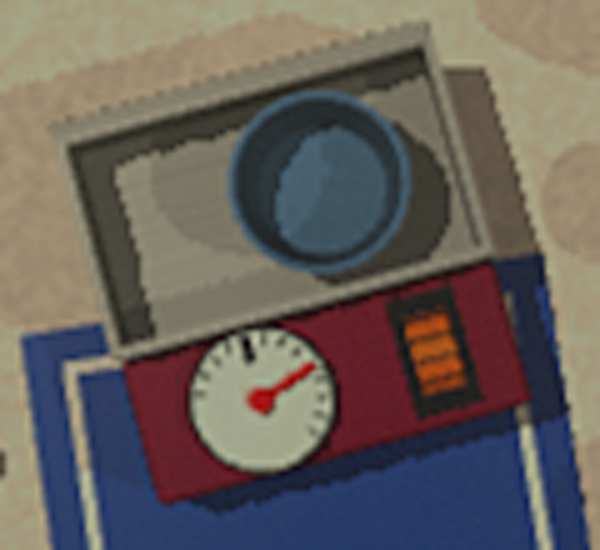

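The crop shows the deck's front corners at (165,502) and (530,400), and the far lip's corners at (58,128) and (425,22). The dial centre is at (262,400), the thick zero mark at (245,345), and the pointer tip at (315,365), so it sits clockwise of zero. The red mask lost the part of the deck around the dial, so I'll use these corners instead.

```bash
cat >> h.py <<'E'
def mat2(a): return np.array([[np.cos(a),-np.sin(a)],[np.sin(a),np.cos(a)]])
def frame_pts(W,Lc):
    "rigid 2D fit local->world"
    W=np.array(W);Lc=np.array(Lc);w=W-W.mean(0);l=Lc-Lc.mean(0)
    th=np.arctan2((l[:,0]*w[:,1]-l[:,1]*w[:,0]).sum(),(l*w).sum());o=W.mean(0)-mat2(th)@Lc.mean(0)
    print("origin",o.round(4),"yaw",np.degrees(th).round(1),"resid mm",((W-o-Lc@mat2(th).T)*1000).round(1).tolist());return o,th
def totool(d):
    "world shift from the present TCP -> tool units"
    from rig import get_obs
    from scipy.spatial.transform import Rotation as R
    s=get_obs();return R.from_quat(s["tool_rot"]).inv().apply(d)/.04
E
python3 - <<'E'
from h import *
from rig import get_obs
c=dict(np.load("top0.npz"))
f=lambda u,v,z:ray(c,[180+u/5-.4,135+v/5-.4],z)[0]
W=[f(165,502,.05),f(530,400,.05),f(58,128,.066),f(425,22,.066)]
o,th=frame_pts(W,[(-.088,.09),(-.088,-.09),(.094,.09),(.094,-.09)])
R=mat2(th)
lip=o+R@[.094,0];print("lip",lip,"wheel",o+R@[-.053,-.052])
d,z,p=[f(*q,.061) for q in((262,400),(245,345),(315,365))];print("dial",d,"pred",o+R@[-.053,.03])
a=lambda v:np.arctan2(v[1],v[0]);print("tare",a(z-d)-a(p-d), "via scale axis",th-a(p-d))
g=o+R@[.094+.03,0.]
s=get_obs();print("target",g,"hover shift",totool(np.r_[g,.30]-s["position"]))
E
```

```text
origin [0.625  0.0459] yaw 14.9 resid mm [[2.5, -2.0], [0.9, 3.3], [-1.4, -3.3], [-2.0, 2.1]]
lip [0.71583449 0.0700819 ] wheel [ 0.58714632 -0.01796556]
dial [0.56580952 0.0620126 ] pred [0.56606305 0.06127771]
tare 1.2914343415335114 via scale axis 1.2616685436937245
target [0.74482593 0.07779529] hover shift [ 18.01199725 -10.5155387    2.62324501]
```

>>> move_arm:
  commands:
    - [[0.7, -0.4, 0, 0, 0, 0.01], [1.8, -1.0, 0, 0, 0, 0.02], [3.1, -1.8, 0, 0, 0, 0.04], [4.4, -2.5, 0, 0, 0, 0.06], [5.7, -3.3, 0, 0, 0, 0.08], [7.0, -4.1, 0, 0, 0, 0.1], [8.3, -4.8, 0, 0, 0, 0.12], [9.6, -5.6, 0, 0, 0, 0.12], [10.9, -6.4, 0, 0, 0, 0.12], [12.2, -7.1, 0, 0, 0, 0.12], [13.5, -7.9, 0, 0, 0, 0.12], [14.8, -8.6, 0, 0, 0, 0.12]]
  claw: -1

```text
time: 1.6
position: [0.6548, -0.0395, 0.4043]
tool_rot: [0.992, 0.13, -0.001, -0.0]
ft_force: [1.0, -0.2, -0.4]
grip_width: 0.0866
grip_force: 0.0
```

```bash
python3 - <<'E'
from h import *
from rig import get_obs
s=get_obs();print(s["position"],s["tool_rot"],totool(np.r_[.745,.078,.30]-s["position"]))
q=s["tool_rot"];print(np.degrees(2*np.arctan2(q[1],q[0])))
E
```

```text
[ 0.6548046  -0.03951175  0.40426325] [ 9.91549795e-01  1.29725609e-01 -5.08358288e-04 -1.10030669e-04] [ 2.93731714 -2.25791362  2.6044958 ]
14.907475289800203
```

>>> move_arm:
  commands:
    - [[0.9, -0.7, 0.3, 0, 0, 0], [1.9, -1.5, 0.6, 0, 0, 0], [2.7, -2.1, 1.2, 0, 0, 0], [2.95, -2.25, 2.0, 0, 0, 0], [2.95, -2.25, 2.6, 0, 0, 0], [2.95, -2.25, 2.6, 0, 0, 0]]

```text
time: 2.35
position: [0.7438, 0.0762, 0.297]
tool_rot: [0.992, 0.13, -0.004, -0.001]
ft_force: [-0.7, -0.3, 0.4]
grip_width: 0.0872
grip_force: 0.0
```

```bash
python3 - <<'E'
from h import *
from rig import *
s=get_obs();print(s["position"],totool(np.r_[.745,.078,.224]-s["position"]))
c=camera("scene");np.savez("s1.npz",**c)
cv2.imwrite("pics/s1.png",cv2.resize(c["pixels"][120:330,170:390],None,fx=2.8,fy=2.8))
E
```

```text
[0.74378494 0.07615377 0.29704308] [ 0.05426514 -0.03280193  1.82581207]
```

View pics/s1.png

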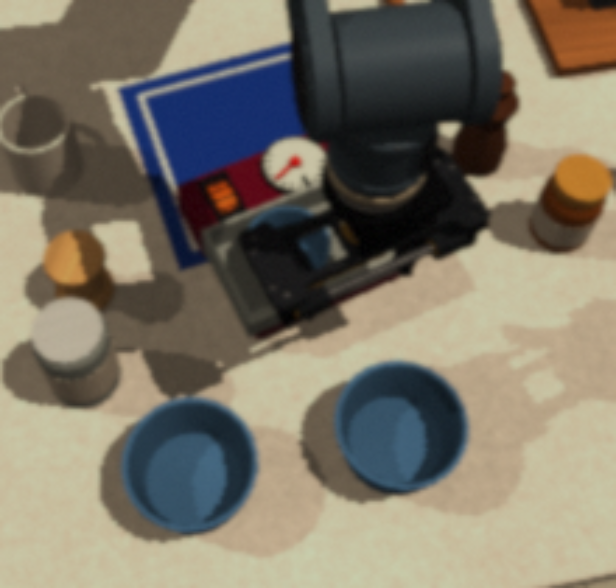

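The gripper spans along the tray's far lip at about (250–480, 180–300) in the crop, with open table below and behind it. Descending behind the lip.

>>> move_arm:
  commands:
    - [[0.05, -0.03, 0.4, 0, 0, 0], [0.05, -0.03, 0.8, 0, 0, 0], [0.05, -0.03, 1.2, 0, 0, 0], [0.05, -0.03, 1.5, 0, 0, 0], [0.05, -0.03, 1.8, 0, 0, 0], [0.05, -0.03, 1.8, 0, 0, 0]]

```text
time: 3.15
position: [0.7461, 0.0775, 0.2271]
tool_rot: [0.992, 0.13, -0.001, -0.0]
ft_force: [0.3, 0.4, -0.4]
grip_width: 0.0872
grip_force: 0.0
```

```bash
python3 - <<'E'
from h import *
from rig import *
s=get_obs();print(s["position"],s["ft_force"])
# path: present scale origin ->mat centre
o=np.array([.625,.0459]);m=np.array([.4927,.039]);print(totool(np.r_[m-o,0]))
E
```

```text
[0.74606983 0.07748773 0.22712592] [ 0.28385812  0.42346779 -0.40355902]
[-3.24081905 -0.68287748  0.00909777]
```

>>> move_arm:
  commands:
    - [[-0.1, 0, 0, 0, 0, 0], [-0.2, 0, 0, 0, 0, 0], [-0.3, 0, 0, 0, 0, 0], [-0.4, 0, 0, 0, 0, 0], [-0.5, 0, 0, 0, 0, 0], [-0.65, -0.02, 0, 0, 0, 0.006], [-0.8, -0.04, 0, 0, 0, 0.012], [-0.95, -0.06, 0, 0, 0, 0.018], [-1.1, -0.08, 0, 0, 0, 0.024], [-1.25, -0.1, 0, 0, 0, 0.03], [-1.4, -0.12, 0, 0, 0, 0.036]]

```text
time: 4.53
position: [0.691, 0.0677, 0.229]
tool_rot: [0.994, 0.112, 0.0, 0.0]
ft_force: [5.2, 0.5, -0.6]
grip_width: 0.0871
grip_force: 2.1
```

```bash
python3 - <<'E'
from h import *
from rig import *
s=get_obs();print(s["position"],s["ft_force"])
c=camera("top");np.savez("t2.npz",**c)
cv2.imwrite("pics/t2.png",cv2.resize(c["pixels"][140:320,170:330],None,fx=3.3,fy=3.3,interpolation=cv2.INTER_CUBIC))
E
```

```text
[0.69100045 0.06771233 0.22895438] [ 5.21273343  0.53501121 -0.59951997]
```

View pics/t2.png

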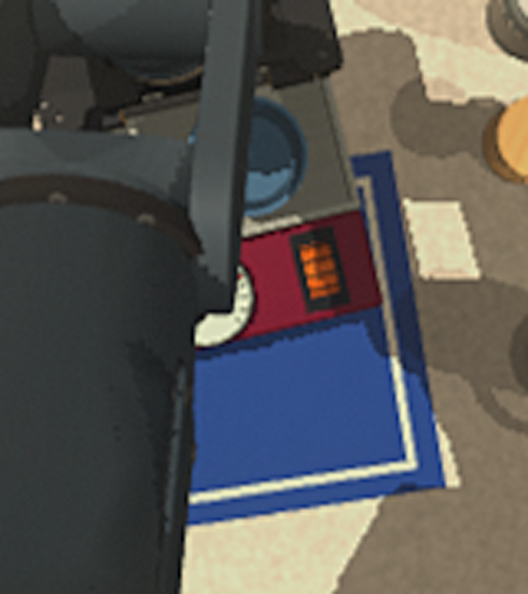

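The drag works: the bowl is upright in the tray and the deck's front right corner has moved to crop (383,305). The force is 5 N. Continuing.

>>> move_arm:
  commands:
    - [[-0.2, -0.02, 0, 0, 0, 0.007], [-0.4, -0.04, 0, 0, 0, 0.014], [-0.6, -0.05, 0, 0, 0, 0.021], [-0.8, -0.06, 0, 0, 0, 0.028], [-1.0, -0.08, 0, 0, 0, 0.035], [-1.2, -0.09, 0, 0, 0, 0.042], [-1.4, -0.11, 0, 0, 0, 0.049], [-1.6, -0.13, 0, 0, 0, 0.056], [-1.8, -0.14, 0, 0, 0, 0.063], [-2.0, -0.16, 0, 0, 0, 0.07], [-2.15, -0.17, 0, 0, 0, 0.075], [-2.27, -0.18, 0, 0, 0, 0.08]]

```text
time: 6.08
position: [0.6009, 0.0545, 0.2289]
tool_rot: [0.997, 0.072, 0.0, 0.0]
ft_force: [6.1, -0.6, 0.3]
grip_width: 0.0871
grip_force: 2.5
```

```bash
python3 - <<'E'
from h import *
from rig import *
s=get_obs();print(s["position"],s["ft_force"])
c=camera("top");np.savez("t3.npz",**c)
d=camera("scene");np.savez("s3.npz",**d)
a=cv2.resize(c["pixels"][150:320,170:320],(450,510),interpolation=cv2.INTER_CUBIC)
b=cv2.resize(d["pixels"][110:280,200:310],(330,510),interpolation=cv2.INTER_CUBIC)
cv2.imwrite("pics/t3.png",np.hstack([a,b]))
E
```

```text
[0.6008566  0.054536   0.22888892] [ 6.09032082 -0.60572735  0.28548178]
```

View pics/t3.png

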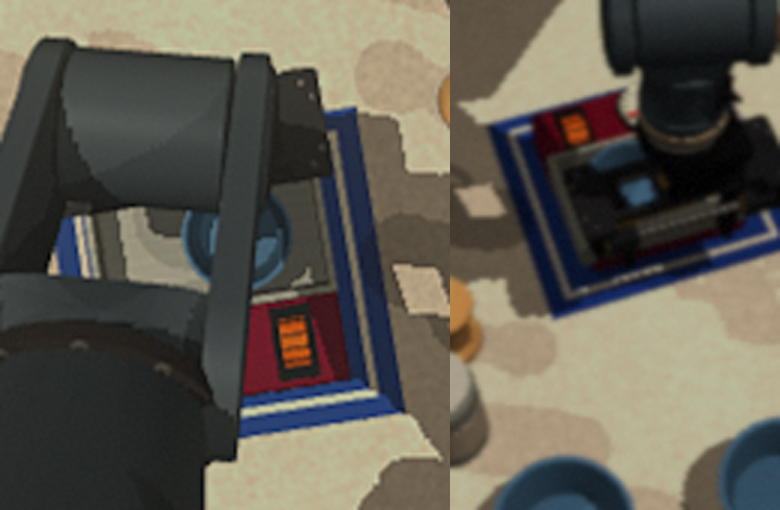

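The scale stands within the mat with a border visible all round: deck corner at (350,378), mat corner at about (405,410). The bowl is upright in the tray. Backing off and clearing for a measurement.

>>> move_arm:
  commands:
    - [[0.3, 0, 0, 0, 0, 0], [0.6, 0, 0, 0, 0, 0], [0.6, 0, -0.7, 0, 0, 0], [0.6, 0, -1.7, 0, 0, 0], [0.6, 0.4, -2.5, 0, 0, 0], [0.2, 1.5, -2.6, 0, 0, 0], [-0.3, 2.8, -2.6, 0, 0, 0], [-0.9, 4.1, -2.6, 0, 0, 0], [-1.5, 5.4, -2.6, 0, 0, 0], [-2.0, 6.7, -2.6, 0, 0, 0], [-2.4, 7.7, -2.6, 0, 0, 0], [-2.4, 7.7, -2.6, 0, 0, 0]]
  claw: -1

```text
time: 7.68
position: [0.5497, -0.2673, 0.3323]
tool_rot: [0.998, 0.069, -0.0, -0.0]
ft_force: [-0.2, 0.3, -0.1]
grip_width: 0.0869
grip_force: 0.0
```

```bash
python3 - <<'E'
from h import *
from rig import *
s=get_obs();print(s["position"],s["ft_force"])
c=camera("top");np.savez("t4.npz",**c)
cv2.imwrite("pics/t4.png",cv2.resize(c["pixels"][170:320,170:330],None,fx=4,fy=4,interpolation=cv2.INTER_CUBIC))
E
```

```text
[ 0.54972509 -0.2672812   0.332311  ] [-0.24865051  0.33497474 -0.14275612]
```

View pics/t4.png

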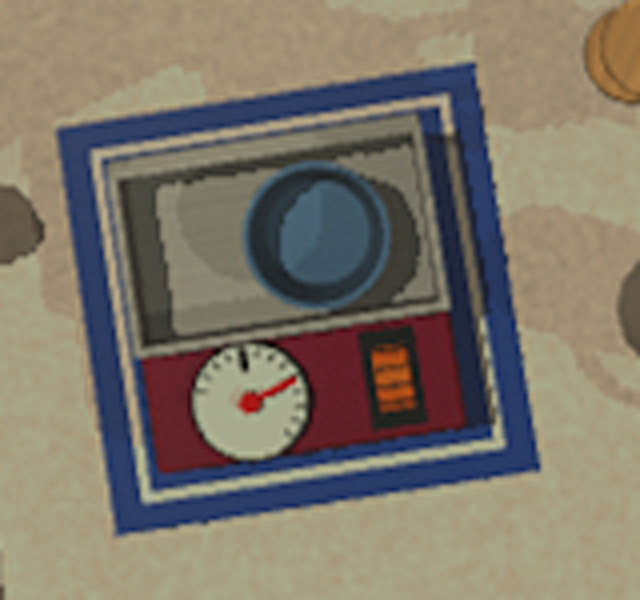

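The whole scale is inside the mat. Deck front corners are at (158,472) and (470,427), lip corners at (103,160) and (418,110). The wheel is at (393,378), the dial at (251,402), the zero mark at (243,357) and the pointer tip at (297,377).

```bash
cat >> h.py <<'E'
def tare(c,yaw):
    "dial: centre/needle from red pixels, angle against scale axis and against black mark"
    H,S,V=cv2.split(cv2.cvtColor(c["pixels"],cv2.COLOR_BGR2HSV))
    return H,S,V
E
python3 - <<'E'
from h import *
from rig import get_obs
c=dict(np.load("t4.npz"))
f=lambda u,v,z:ray(c,[170+u/4-.4,170+v/4-.4],z)[0]
o,th=frame_pts([f(158,472,.05),f(470,427,.05),f(103,160,.066),f(418,110,.066)],[(-.088,.09),(-.088,-.09),(.094,.09),(.094,-.09)])
R=mat2(th);w=o+R@[-.053,-.052];print("wheel",w,"seen",f(393,378,.058),"corners rel mat")
m=mat2(np.radians(8.2))
for p in[(1,1),(1,-1),(-1,1),(-1,-1)]:print(((o+R@(np.array(p)*[.088,.09])-[.4927,.039])@m).round(3))
d,z,p=[f(*q,.061) for q in((251,402),(243,357),(297,377))];a=lambda v:np.arctan2(v[1],v[0])
print("dial",d,o+R@[-.053,.03],"tare",a(z-d)-a(p-d),th-a(p-d))
s=get_obs();q=s["tool_rot"];print(np.degrees(2*np.arctan2(q[1],q[0])))
g=w+R@[.008,0];print("hover over wheel",g,totool(np.r_[g,.27]-s["position"]))
E
```

```text
origin [0.4985 0.0412] yaw 8.3 resid mm [[1.3, -0.4], [-0.7, -0.7], [-0.2, 1.0], [-0.4, 0.1]]
wheel [ 0.45353383 -0.01786404] seen [ 0.45295925 -0.01775622] corners rel mat
[0.094 0.092]
[ 0.094 -0.088]
[-0.082  0.091]
[-0.082 -0.089]
dial [0.4407637  0.06258514] [0.44171431 0.06327965] tare 1.254588067770227 1.232109471833557
8.070188040234221
hover over wheel [ 0.46145029 -0.01671092] [-1.31469308 -6.46150141  1.56725138]
```

>>> move_arm:
  commands:
    - [[-0.2, -1.0, 0, 0, 0, 0], [-0.4, -2.2, 0, 0, 0, 0], [-0.7, -3.5, 0, 0, 0, 0], [-1.0, -4.8, 0.2, 0, 0, 0], [-1.2, -5.9, 0.8, 0, 0, 0], [-1.31, -6.46, 1.4, 0, 0, 0], [-1.31, -6.46, 1.57, 0, 0, 0], [-1.31, -6.46, 1.57, 0, 0, 0], [-1.31, -6.46, 1.57, 0, 0, 0]]
  claw: 1
  squeeze: 10

```text
time: 8.85
position: [0.4623, -0.0166, 0.2705]
tool_rot: [0.997, 0.071, 0.001, 0.0]
ft_force: [-0.1, -0.8, -0.1]
grip_width: 0.0057
grip_force: 0.0
```

```bash
python3 - <<'E'
from h import *
from rig import *
s=get_obs();print(s["position"],s["ft_force"],s["grip_width"],totool(np.r_[.4614,-.0167,.240]-s["position"]))
E
```

```text
[ 0.46233329 -0.01655375  0.27054862] [-0.05426253 -0.83640362 -0.08065384] 0.0057409376622322705 [-2.51492179e-02 -4.26280964e-04  7.63666555e-01]
```

>>> move_arm:
  commands:
    - [[0, 0, 0.35, 0, 0, 0], [0, 0, 0.6, 0, 0, 0], [0, 0, 0.75, 0, 0, 0], [0, 0, 0.8, 0, 0, 0], [0, 0, 0.8, 0, 0, 0]]

```text
time: 9.48
position: [0.4614, -0.0159, 0.2381]
tool_rot: [0.997, 0.072, 0.0, 0.0]
ft_force: [-0.3, -0.3, 3.8]
grip_width: 0.0005
grip_force: 1.9
```

>>> move_arm:
  commands:
    - [[-0.1, 0, 0, 0, 0, 0], [-0.2, 0, 0, 0, 0, 0], [-0.3, 0, 0, 0, 0, 0], [-0.4, 0, 0, 0, 0, 0], [-0.4, 0, 0, 0, 0, 0]]

```text
time: 10.1
position: [0.445, -0.0182, 0.238]
tool_rot: [0.997, 0.072, -0.0, 0.0]
ft_force: [0.6, -2.9, 3.9]
grip_width: 0.0006
grip_force: 2.0
```

```bash
python3 - <<'E'
from h import *
from rig import *
s=get_obs();print(s["position"],s["ft_force"])
for n in("top","scene"):
  c=camera(n);np.savez(n+"5.npz",**c)
  uv=c["extrinsics"]@np.r_[.4417,.0633,.061,1];K=c["camera_matrix"];u=K[0,0]*uv[0]/-uv[2]+K[0,2];v=K[1,1]*uv[1]/uv[2]+K[1,2];print(n,u,v)
  u,v=int(u),int(v);cv2.imwrite("pics/"+n+"5.png",cv2.resize(c["pixels"][v-25:v+25,u-25:u+25],None,fx=7,fy=7,interpolation=cv2.INTER_CUBIC))
cv2.imwrite("pics/d5.png",np.hstack([cv2.imread("pics/top5.png"),cv2.imread("pics/scene5.png")]))
E
```

```text
[ 0.44501042 -0.01818454  0.23797773] [ 0.58239036 -2.91883358  3.92343181]
top 232.0294980118802 269.68403066110545
scene 266.8071599893232 143.87601081945897
```

View pics/d5.png

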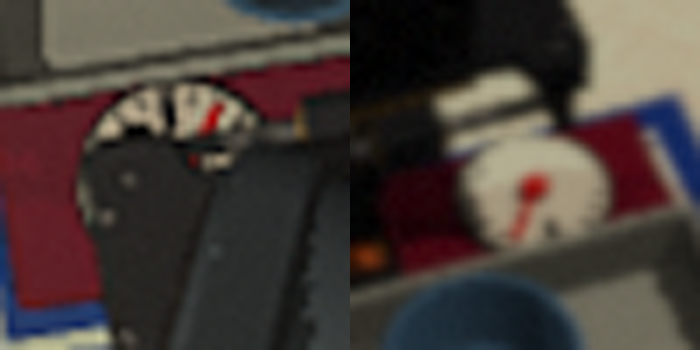

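In the scene view (right half), the dial centre is at (535,187), the pointer tip at (515,238) and the zero mark at (550,230). The first stroke worked.

```bash
cat >> h.py <<'E'
def needle(c,u0,v0,r=15,z=.061,th=np.radians(8.3),cen=(.4417,.0633)):
    "needle angle from the spread of the red pixels in the dial, cast to the dial plane, about the dial centre"
    H,S,V=cv2.split(cv2.cvtColor(c["pixels"],cv2.COLOR_BGR2HSV))
    m=((H<8)|(H>172))&(S>110)&(V>110)
    vs,us=np.nonzero(m);P=ray(c,np.c_[us,vs],z);D=P-cen;k=np.hypot(*D.T)<.027;D=D[k]
    hub=D[np.hypot(*D.T)<.008].mean(0);far=D[np.hypot(*(D-hub).T)>.011]
    v=far.mean(0)-hub
    mk=(V<90)&(S<120);vs,us=np.nonzero(mk);M=ray(c,np.c_[us,vs],z)-cen
    rr=np.hypot(*M.T);an=np.arctan2(M[:,1],M[:,0])-th;kk=(rr>.017)&(rr<.027)&(abs(an)<.6);M=M[kk]
    mv=M.mean(0)-hub if len(M) else [np.nan]*2
    a=lambda q:np.arctan2(q[1],q[0]);print("hub",hub.round(4),len(far),"tare vs axis",round(th-a(v),3),"vs mark",round(a(mv)-a(v),3),len(M))
E
python3 - <<'E'
from h import *
for n in("t4","top5","scene5"):print(n);needle(dict(np.load(n+".npz")),0,0)
c=dict(np.load("scene5.npz"))
f=lambda u,v:ray(c,[241+u/7-.4,118+v/7-.4],.061)[0]
d,p,z=f(185,187),f(165,238),f(200,230);a=lambda v:np.arctan2(v[1],v[0]);print(d,a(z-d)-a(p-d),a(z-d)-np.radians(8.3))
E
```

```text
t4
hub [-0.0006 -0.0008] 14 tare vs axis 1.252 vs mark 1.211 9
top5
hub [nan nan] 0 tare vs axis nan vs mark nan 15
scene5
hub [ 0.0007 -0.0007] 6 tare vs axis 0.586 vs mark 0.548 1
[0.44349294 0.06362701] 0.5632501984984074 -0.07451290821578234h.py:44: RuntimeWarning: Mean of empty slice.
  hub=D[np.hypot(*D.T)<.008].mean(0);far=D[np.hypot(*(D-hub).T)>.011]
  ret = um.true_divide(
h.py:45: RuntimeWarning: Mean of empty slice.
  v=far.mean(0)-hub
```

>>> move_arm:
  commands:
    - [[0, 0, -0.2, 0, 0, 0], [0, 0, -0.4, 0, 0, 0], [0.2, 0, -0.4, 0, 0, 0], [0.38, 0, -0.4, 0, 0, 0], [0.38, 0, -0.2, 0, 0, 0], [0.38, 0, 0, 0, 0, 0], [0.38, 0, 0, 0, 0, 0], [0.28, 0, 0, 0, 0, 0], [0.18, 0, 0, 0, 0, 0], [0.08, 0, 0, 0, 0, 0], [0.01, 0, 0, 0, 0, 0], [0.01, 0, 0, 0, 0, 0]]

```text
time: 11.7
position: [0.4454, -0.018, 0.238]
tool_rot: [0.997, 0.072, -0.001, -0.0]
ft_force: [-0.7, -0.1, 4.0]
grip_width: 0.0009
grip_force: 2.0
```

>>> move_arm:
  commands:
    - [[0, 0, -0.2, 0, 0, 0], [0, 0, -0.6, 0, 0, 0], [0, 0, -1.2, 0, 0, 0], [0.3, 0.8, -2, 0, 0, 0], [0.6, 1.8, -2.2, 0, 0, 0], [0.8, 3.0, -2.2, 0, 0, 0], [1.0, 4.2, -2.2, 0, 0, 0], [1.2, 5.4, -2.2, 0, 0, 0], [1.3, 6.3, -2.2, 0, 0, 0], [1.3, 6.3, -2.2, 0, 0, 0]]

```text
time: 12.95
position: [0.5338, -0.2625, 0.3259]
tool_rot: [0.998, 0.07, 0.0, 0.001]
ft_force: [-0.9, 0.6, -0.6]
grip_width: 0.0003
grip_force: 0.0
```

```bash
python3 - <<'E'
from h import *
from rig import *
for n in("top","scene"):
  c=camera(n);np.savez(n+"6.npz",**c);needle(c,0,0)
  if n=="top":cv2.imwrite("pics/t6.png",cv2.resize(c["pixels"][180:310,180:310],None,fx=4.6,fy=4.6,interpolation=cv2.INTER_CUBIC))
E
```

```text
hub [-0.0006  0.0004] 17 tare vs axis 0.033 vs mark -0.567 1
hub [-0.0011 -0.0004] 7 tare vs axis -0.009 vs mark nan 0
```

View pics/t6.png

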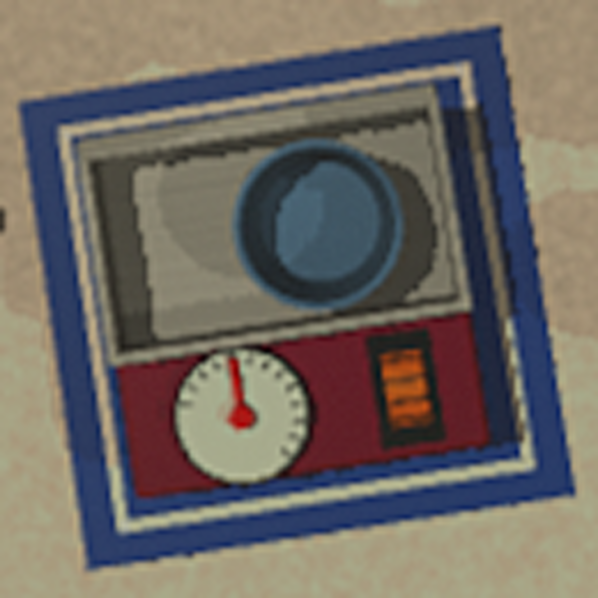

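The pointer at (233,358) now lies over the zero mark, within about 0.03 rad. The scale is fully on the mat and the bowl is upright in its tray.

```bash
python3 -c "
from rig import *
print(hand_in())"
```

```text
the job is handed in; nothing more can be done
None
```

The job is handed in: the scale is wholly on the blue mat with the bowl upright in its tray, and the tare pointer is at the zero mark, within about 0.03 rad as measured in the camera images.

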